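# Slide the red spice tin home under the display riser

### The job

Lift the red spice tin out of the wooden delivery tray, set it down gently on the counter in front of the empty bay of the clear display riser and let go. Then push it along the counter into that bay, straight in, until its near end is flush with the riser's front edge and it lies within the yellow painted outline, lid up. Do not drop the tin, and do not disturb the tins beside it or any other goods.

Things in the scene. Friction and masses are not known exactly. Their poses are not given: they have to be found in the camera images.
- tin_center (a point): Centre (half-way up) of the red tin: a closed flat steel-lidded box 160 mm long (its x axis), 60 mm wide (its y axis), 40 mm high (z up), about 0.25 to 0.5 kg. It starts flat in the delivery tray, long axis along the tray's long axis. It slides on the counter with ordinary friction.
- tray_floor (a point): Point on the counter under the middle of the open wooden delivery tray: fixed, 200 mm long (x axis) by 156 mm wide (y axis), rim 48 mm above the counter, walls and floor 7 mm thick. The tin lies on the tray floor.
- slot_mark (a point): Centre of the empty bay on the counter (z = 0), middle of its yellow painted outline (paint, no height; 176 by 76 mm inside). Its y axis points level out of the riser's open front, along the 160 mm bay; its x axis runs across the bays. The tin is home when its centre is over this point and its long axis lies along this y axis, either way round: its near end is then flush with the front edge (80 mm from this point along +y). There is no backstop: the bay is open at the rear.
- riser: Clear acrylic display riser, fixed, red strip along its front edge; origin on the counter under its middle. 290 mm across (x axis), 160 mm deep (y axis, +y out of the open front). Deck underside 50 mm and top 56 mm above the counter, side panels 6 mm thick at x = +-142 mm. Three bays at x = -86, 0 and +86 mm; which one is empty varies.
- tin_yellow_center (a point): Centre of a yellow tin of the same size, standing in one bay, long axis along the bay. Loose; leave alone (26 mm of room between neighbouring tins).
- tin_green_center (a point): Centre of a green tin of the same size in another bay. Loose; leave alone.
- pot: Small round terracotta-coloured tin, 44 mm across, 35 mm high, loose on top of the riser near its rear edge; origin at the centre of its underside. Leave alone.
- jar: Amber jar with a red lid, 76 mm across, 85 mm tall, beyond the tray; origin at the centre of its underside. Leave alone.
- round_tin: Copper-coloured round tin, 80 mm across, 35 mm high, beyond the tray; origin at the centre of its underside. Leave alone.
- scoop: Steel spoon with a wooden handle, 180 mm long, lying on the robot's right; origin on the counter under it. Leave alone.
- tin: The red tin itself; origin at the centre of its underside, axes as for its centre (x along its length, z up).
There are look-alikes about, which are no part of the job. What is shaped like the tin but turquoise is not meant.

How it is judged:
On the way:
1. the red tin is out of the tray, set down flat on the counter in front of the riser and let go, not yet home (height (world z) of tin_center below 0.0235 m and angle between tin_center's own z axis and vertical below 0.1 rad and y of tin_center in the frame of slot_mark above 0.06 m and horizontal distance between tin_center and tray_floor above 0.12 m and contact force between tin and the fingers below 0.3 N and linear speed of tin below 0.02 m/s), for 0.2 s.
At the end, for the whole second after the job is handed in: The red tin lies flat on the counter, lid up, in the empty bay, at rest and released: its centre within 10 mm of the bay's centre along the bay and across it, its long axis within 0.10 rad of the bay's direction (x of tin_center in the frame of slot_mark between -0.01 and 0.01 m and y of tin_center in the frame of slot_mark between -0.01 and 0.01 m and angle between the x axis of tin_center and the y axis of slot_mark, either way round below 0.1 rad and height (world z) of tin_center below 0.0235 m and angle between tin_center's own z axis and vertical below 0.1 rad and contact force between tin and the fingers below 0.3 N and linear speed of tin below 0.01 m/s); the robot touches nothing.
It fails at once if a neighbouring tin in the riser is shifted by more than 10 mm (distance of any of tin_yellow_center, tin_green_center from where it was at the start of the episode above 0.01 m).
It fails at once if any other loose thing is shifted by more than 25 mm (distance of any of jar, round_tin, scoop, pot from where it was at the start of the episode above 0.025 m).
It fails at once if the red tin is dropped or thrown (faster than 0.8 m/s while out of the fingers) (linear speed of tin above 0.8 m/s and contact force between tin and the fingers below 0.3 N).
It fails at once if the red tin is tipped by more than 0.6 rad (angle between tin_center's own z axis and vertical above 0.6 rad).
It also fails if it takes over 51 s, if anything falls off the work surface, if the arm or the gripper's body presses on something with over 40 N, if the wrist force passes 120 N, or if a joint passes its speed limit or range.

### The arm

A 6-joint arm with a two-finger parallel gripper is mounted at the origin on the work surface. World frame = base frame: x ahead of the robot, y to its left, z up, the work surface at z = 0. Lengths are in m, angles in rad, forces in N, time in s.
With the tool pointing down it reaches from about 0.225 to 0.875 m from the base axis. Payload 3.4 kg.
Tool frame: the origin (TCP) lies on the centre line of the jaws, within the pads' length; the fingertips stand 14 mm ahead of it and the grasp point (between the pads) lies 5 mm behind it (r.tip_reach is the distance from the TCP to the fingertips, in m); z points along the fingers, y is the direction in which the jaws open and shut (so a half turn about z gives the same grasp; the last joint's range is limited). The gripper opens to 85 mm and grips with 20 to 120 N. Pads are 22 mm wide; open, the fingers measure 114 mm over their backs; the gripper's body (76 mm by 85 mm) begins 54 mm behind the grasp point. The pads swing forward as they close: fully open they stand 13 mm farther back than shut.
Start: joints at [-1.302, 0.276, 1.505, -0, 1.361, -0.121], TCP at [0.219, -0.532, 0.218] pointing down, gripper open.
Joint ranges: [-2.89, 2.89], [-0.75, 2.08], [0.22, 2.7], [-1.18, 4.32], [0.11, 2.71], [-2.7, 2.7]. Speed limits (rad/s): [2.57, 2.57, 3.14, 3.14, 3.14, 3.14].

### API

Orientations are given as [roll, pitch, yaw] about the fixed x, y, z axes, in that order (R = Rz(yaw) Ry(pitch) Rx(roll)).
In Python, from rig import r gives the robot as it stands. The module is installed in compiled form; this text tells all that it offers.
- The arm moves only by the shell command python3 -m handwheel 'ROWS' [OPENING] [FORCE]. ROWS is JSON, a list that holds one entry, the list of rows, each a list of 6 numbers: the shift along the tool's x, y, z in mm, then the turn, a rotation vector about the tool's x, y, z in rad. In form: [[[dx, dy, dz, ax, ay, az], ...]]. A call has 1 to 20 rows; each row is the pose to reach, as a shift and turn from the pose measured when the call began, along the tool's axes at that moment; what a row does not reach only later rows make up. A row lasts 1/12 s, in which the tool goes at most 41.7 mm and 7.16 degrees, less where a joint would pass 70% of its speed; a pose out of reach is approached as far as the arm can. A call with a gripper value outside its range is refused whole. OPENING is the gripper's target within -1 to 1 (fully open at 1, half-way at 0, shut at -1), set as the call begins (- or left out, the last holds). The fingers move at their own pace and stop on an object; FORCE is the grip in N (left out, the last holds). Time passes only in rows, so rows that repeat a pose let the fingers close. It gives the time, the measured TCP pose, the force and the opening at its end, in the units of the state.
- r.get_obs(): the state, without advancing time (a new reading comes with each control period).
- r.get_image(name): name is "scene" or "side" or "wrist"; returns the picture (384x512x3 uint8, red, green, blue); there is no depth.
- r.camera_model(name): a dict with "vertical_fov" (degrees; the focal length in pixels is half the picture's height over the tangent of half this angle, whatever the lens; pixels are square), "cx", "cy" (the principal point, pixels), "k1" (the pictures are not rectified: a ray, as slopes to the right and down, at radius r is drawn at 1 + k1 r^2 times it, then the intrinsics apply), "rvec" (rotation vector, rad) and "tvec" (3), from world to camera coordinates, as OpenCV has them; the wrist camera has in their place "T_tool_cam" (4x4, takes a point from camera to tool coordinates, whose origin is the TCP and whose axes are the flange's). Camera axes: x right, y down, z forward; pixel columns grow to the right and rows downward; lengths in m; the calibration is good to about 2 mm. A picture is of the moment at which its call begins: read the wrist's pose just before it. camera_model takes no time and is no camera call.
- r.job_done(): hands the job in, once; it reports no verdict.
The state is a dict: "time_s": time; "joint_positions": joint angles; "joint_vel": joint speeds; "effort": joint torques, N m; "position": TCP position; "tool_rot": TCP orientation; "ft_force": force on the tool from outside, world axes, zero at the start; "ft_torque": the same for the moment, N m; "finger_gap": finger opening in m.
Only numpy, scipy, OpenCV 4.12 (cv2) and the standard library are available. Lean on these libraries where they do the work, as an engineer would, in place of code of your own. Each camera call takes 0.05 s, during which the arm holds its last target. There are 200 camera calls.

## Working session

There is one attempt and no reset: what is moved stays moved. The work goes in short steps, Python scripts to look and compute and a shell command to move; the robot and the scene stay as the last step left them, time stands still between calls to the robot, and variables do not carry over. Pictures are saved under pics/ and viewed, on a budget of 10 in all, crops included, one or two more only if the job needs it, and the job is handed in when it is done.

```bash
mkdir -p pics; cat > h.py <<'E'
import numpy as np, cv2
from scipy.spatial.transform import Rotation as R
from rig import r
def K(m):
    f=192/np.tan(np.radians(m["vertical_fov"])/2); return np.array([[f,0,m["cx"]],[0,f,m["cy"]],[0,0,1]])
def tool():
    o=r.get_obs(); T=np.eye(4); T[:3,:3]=R.from_euler('xyz',o["tool_rot"]).as_matrix(); T[:3,3]=o["position"]; return T
def cam(name,T=None):
    m=r.camera_model(name)
    if "rvec" in m:
        Rc=cv2.Rodrigues(np.array(m["rvec"],float))[0].T; return K(m),m["k1"],Rc,-Rc@np.array(m["tvec"],float).ravel()
    X=T@np.array(m["T_tool_cam"]); return K(m),m["k1"],X[:3,:3],X[:3,3]
def pix2w(name,uv,z,T=None):
    k,k1,Rc,c=cam(name,T)
    p=cv2.undistortPoints(np.array(uv,float).reshape(-1,1,2),k,np.array([k1,0,0,0,0.]))[:,0]
    d=np.c_[p,np.ones(len(p))]@Rc.T; z=np.broadcast_to(z,len(p))
    return c+d*((z-c[2])/d[:,2])[:,None]
def w2pix(name,P,T=None):
    k,k1,Rc,c=cam(name,T); q=(np.array(P,float).reshape(-1,3)-c)@Rc
    return cv2.projectPoints(q,np.zeros(3),np.zeros(3),k,np.array([k1,0,0,0,0.]))[0][:,0]
def save(name,fn,s=1,crop=None):
    im=r.get_image(name)[:,:,::-1]
    cv2.imwrite('pics/raw_'+fn,im)
    if crop: a,b,c,d=crop; im=im[b:d,a:c]
    cv2.imwrite('pics/'+fn,cv2.resize(im,None,fx=s,fy=s,interpolation=cv2.INTER_CUBIC))
E
python3 - <<'E'
from h import *
o=r.get_obs();print(o, r.tip_reach)
for n in("scene","side","wrist"):print(n,r.camera_model(n))
save("scene","s0.png",1.5);save("side","d0.png",1.5)
E
```

```text
{'time_s': 0.0, 'joint_positions': array([-1.30201147e+00,  2.76641786e-01,  1.50613928e+00, -9.76292330e-06,
        1.36070487e+00, -1.21009412e-01]), 'joint_vel': array([-0.0013529 , -0.0001214 ,  0.00053628, -0.00012647, -0.00230838,
       -0.00055736]), 'effort': array([ 8.11316168e-04, -4.16766500e+01, -2.45806199e+01, -1.22761990e-04,
        1.11162223e-02, -3.41510236e-05]), 'position': array([ 0.21833693, -0.53133354,  0.21661061]), 'tool_rot': array([-3.13971207e+00, -2.19070789e-04,  3.89796112e-01]), 'ft_force': array([0.46890172, 0.17945898, 0.29152528]), 'ft_torque': array([-0.03556231,  0.05326853,  0.00780702]), 'finger_gap': 0.08510925837836253} 0.014
scene {'vertical_fov': 47.7348831314671, 'cx': 259.9823462197483, 'cy': 188.40003021295468, 'k1': -0.15487589672599567, 'rvec': array([ 1.75951738,  1.84201774, -0.7113892 ]), 'tvec': array([ 0.06130316, -0.37031126,  1.56602856])}
side {'vertical_fov': 55.529906894643744, 'cx': 253.5134300206496, 'cy': 193.0767145348225, 'k1': -0.0649789617161521, 'rvec': array([ 2.33146439, -0.29780577,  0.11760292]), 'tvec': array([-0.51088447,  0.12586596,  0.90811846])}
wrist {'vertical_fov': 67.72488721831157, 'cx': 247.7913437134138, 'cy': 192.0460499538451, 'k1': 0.006051666997911052, 'T_tool_cam': array([[-7.41187070e-04, -9.54417259e-01, -2.98474701e-01,
         7.76138566e-02],
       [ 9.99999703e-01, -7.70876080e-04, -1.82575425e-05,
        -1.06359833e-03],
       [-2.12661694e-04, -2.98474626e-01,  9.54417546e-01,
        -1.55830540e-01],
       [ 0.00000000e+00,  0.00000000e+00,  0.00000000e+00,
         1.00000000e+00]])}
```

View pics/s0.png

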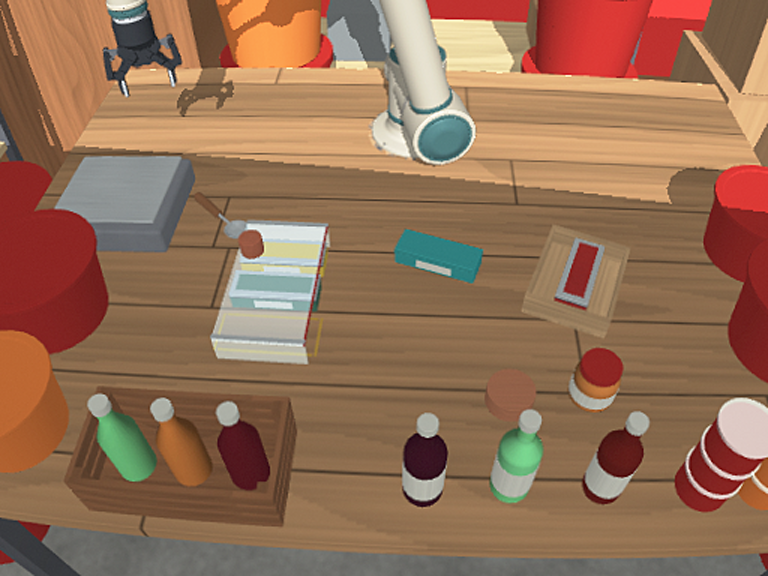

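View pics/d0.png

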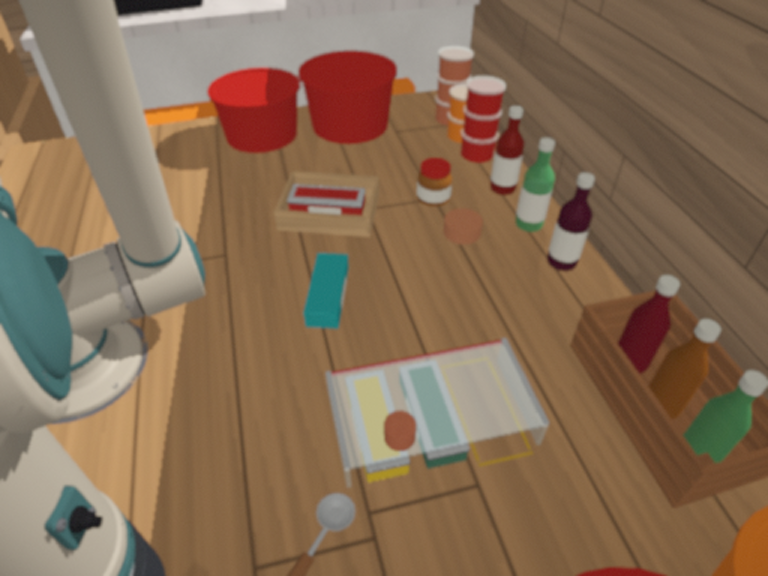

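The red tin in the tray (scene view ~578,272; side view ~327,200) is the target. The turquoise tin (438,255 / 327,290) is the look-alike. The riser's front faces +y, and its empty bay is the one farthest from the robot. Next is an enlarged crop.

```bash
python3 - <<'E'
import cv2,numpy as np
s=cv2.imread('pics/raw_s0.png');d=cv2.imread('pics/raw_d0.png')
def c(i,a,b): return cv2.resize(i[b:b+75,a:a+100],(400,300),interpolation=cv2.INTER_CUBIC)
A=cv2.resize(s[145:245,135:235],(400,400),interpolation=cv2.INTER_CUBIC)
# tiles x4: riser scene; tray scene; side riser; side tray
t=[c(s,135,168),c(s,335,148),cv2.resize(d[220:332,210:370],(400,280)),c(d,175,100)]
t[2]=cv2.copyMakeBorder(t[2],0,20,0,0,cv2.BORDER_CONSTANT)
cv2.imwrite('pics/c1.png',np.vstack([np.hstack(t[:2]),np.hstack(t[2:])]))
E
```

```text
(no output)
```

View pics/c1.png

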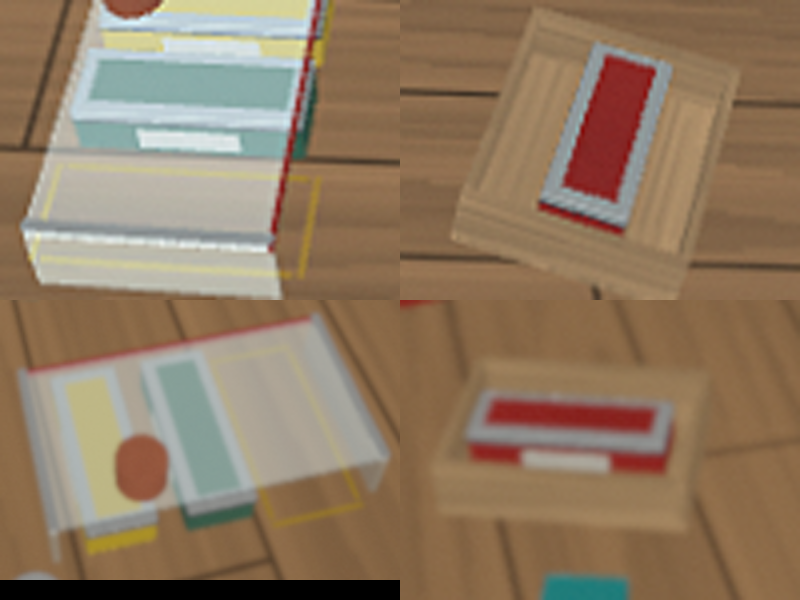

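```bash
python3 - <<'E'
from h import *
S=lambda a,o:np.array(a,float)
def sc(a,ox,oy,ux,uy,k): a=np.array(a,float); return np.c_[ox+(a[:,0]-ux)/k, oy+(a[:,1]-uy)/k]
def rep(n,P):
    print(n,P[:,:2].round(4).tolist(),'sides',np.linalg.norm(np.diff(np.vstack([P,P[:1]]),axis=0),axis=1).round(3),'c',P.mean(0).round(4),
     'ang',[round(np.arctan2(*(P[j]-P[i])[[1,0]]),3) for i,j in((0,1),(3,2),(1,2),(0,3))] if len(P)==4 else '')
rep('mark sc',pix2w("scene",sc([(55,165),(318,178),(302,275),(38,262)],135,168,0,0,4),0))
rep('mark sd',pix2w("side",sc([(215,358),(293,345),(360,503),(277,524)],210,220,0,300,2.5),0))
rep('tin sc',pix2w("scene",sc([(596,43),(671,62),(627,226),(541,203)],335,148,400,0,4),.047))
rep('tin sd',pix2w("side",sc([(484,391),(674,400),(665,452),(470,440)],175,100,400,300,4),.047))
rep('strip sc',pix2w("scene",[(218.7,150),(135+272/4,168+240/4)],.056))
rep('strip sd',pix2w("side",sc([(20,370),(318,317)],210,220,0,300,2.5),.056))
rep('turq sd top',pix2w("side",np.array([(320,255),(348,256),(338,318),(306,318)])/1.5,.04))
rep('jar/round sc',pix2w("scene",np.array([(510,392)])/1.5,.035))
E
```

```text
mark sc [[0.591, -0.3402], [0.5937, -0.1567], [0.6745, -0.1578], [0.6733, -0.3338]] sides [0.183 0.081 0.176 0.083] c [ 0.6331 -0.2471  0.    ] ang [np.float64(1.556), np.float64(1.564), np.float64(-0.013), np.float64(0.077)]
mark sd [[0.5967, -0.1551], [0.6782, -0.1598], [0.6674, -0.3391], [0.5896, -0.3388]] sides [0.082 0.18  0.078 0.184] c [ 0.633  -0.2482  0.    ] ang [np.float64(-0.057), np.float64(-0.005), np.float64(-1.631), np.float64(-1.609)]
tin sc [[0.411, 0.3196], [0.4279, 0.3724], [0.5847, 0.3152], [0.5669, 0.2596]] sides [0.055 0.167 0.058 0.167] c [0.4976 0.3167 0.047 ] ang [np.float64(1.26), np.float64(1.261), np.float64(-0.35), np.float64(-0.367)]
tin sd [[0.4257, 0.3682], [0.5748, 0.3142], [0.5514, 0.2459], [0.4053, 0.3018]] sides [0.159 0.072 0.156 0.069] c [0.4893 0.3075 0.047 ] ang [np.float64(-0.347), np.float64(-0.366), np.float64(-1.9), np.float64(-1.868)]
strip sc [[0.4058, -0.1621], [0.6887, -0.1697]] sides [0.283 0.283] c [ 0.5473 -0.1659  0.056 ] ang 
strip sd [[0.4026, -0.1631], [0.6898, -0.1737]] sides [0.287 0.287] c [ 0.5462 -0.1684  0.056 ] ang 
turq sd top [[0.4411, 0.1251], [0.4922, 0.1085], [0.4425, -0.0438], [0.3899, -0.03]] sides [0.054 0.16  0.054 0.163] c [0.4414 0.0399 0.04  ] ang [np.float64(-0.313), np.float64(-0.256), np.float64(-1.887), np.float64(-1.89)]
jar/round sc [[0.758, 0.1664]] sides [0.] c [0.758  0.1664 0.035 ] ang
```

```bash
cat >> h.py <<'E'
def goto(x,y,z,psi):
    T=tool(); G=R.from_euler('xyz',[np.pi,0,psi]).as_matrix()
    d=T[:3,:3].T@(np.array([x,y,z])-T[:3,3])*1000; a=R.from_matrix(T[:3,:3].T@G).as_rotvec()
    print('row',d.round(1).tolist(),a.round(3).tolist())
E
python3 -c "
from h import *
goto(.493,.312,.2,2.787)"
```

```text
row [574.5, -675.7, 18.0] [-0.001, -0.002, -2.397]
```

```bash
python3 -m handwheel '[[[29,-34,1,0,0,-0.12],[58,-68,2,0,0,-0.24],[87,-102,3,0,0,-0.36],[115,-135,4,0,0,-0.48],[144,-169,5,0,0,-0.60],[173,-203,5,0,0,-0.72],[201,-236,6,0,0,-0.84],[230,-270,7,0,0,-0.96],[259,-304,8,0,0,-1.08],[287,-338,9,0,0,-1.2],[316,-372,10,0,0,-1.32],[345,-406,11,0,0,-1.44],[374,-440,12,0,0,-1.56],[402,-473,13,0,0,-1.68],[431,-507,14,0,0,-1.8],[460,-541,14,0,0,-1.92],[488,-574,15,0,0,-2.04],[517,-608,16,0,0,-2.16],[546,-642,17,0,0,-2.28],[574,-676,18,0,0,-2.397]]]' 1 50
python3 -c "
from h import *
goto(.493,.312,.2,2.787)"
```

```text
time_s: 1.77
position: [0.4759, 0.2626, 0.2007]
tool_rot: [3.141, -0.001, 2.793]
ft_force: [0.6, -1.5, 0.1]
finger_gap: 0.0854
row [0.7, 52.2, 0.7] [0.001, -0.001, 0.006]
```

```bash
python3 -m handwheel '[[[0,26,0,0,0,0],[0,52,0,0,0,0],[0,52,0,0,0,0],[0,52,0,0,0,0]]]'
python3 - <<'E'
from h import *
T=tool(); np.save('T1.npy',T); save("wrist","w1.png",1.5); print(T[:3,3])
E
```

```text
time_s: 2.1
position: [0.4933, 0.3125, 0.1996]
tool_rot: [-3.141, -0.002, 2.796]
ft_force: [-0.4, -0.4, -0.1]
finger_gap: 0.0851
[0.49334958 0.31249739 0.19960473]
```

View pics/w1.png

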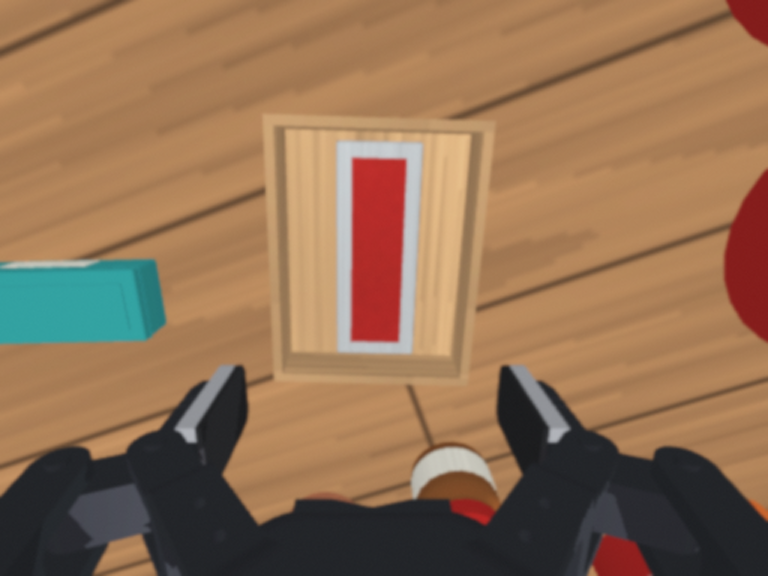

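The wrist view shows the red tin in the tray, with lid corners at (337,141), (424,143), (413,354) and (337,353). It sits nearly centred, with room for the fingers on both sides.

```bash
python3 - <<'E'
from h import *
T=np.load('T1.npy')
for n,p in(('tin',[(337,141),(424,143),(413,354),(337,353)]),('tray',[(263,114),(495,122),(468,383),(272,380)])):
    P=pix2w("wrist",np.array(p)/1.5,.047,T)
    print(n,P.mean(0).round(4),np.linalg.norm(np.diff(np.vstack([P,P[:1]]),axis=0),axis=1).round(3),[np.arctan2(*(P[j]-P[i])[[1,0]]).round(3) for i,j in((0,3),(1,2))])
E
```

```text
tin [0.4907 0.3196 0.047 ] [0.059 0.158 0.06  0.158] [np.float64(-0.371), np.float64(-0.366)]
tray [0.4944 0.3157 0.047 ] [0.155 0.197 0.158 0.199] [np.float64(-0.385), np.float64(-0.372)]
```

```bash
python3 -c "
from h import *
goto(.4907,.3196,.028,2.773)"
```

```text
row [4.6, 7.2, 171.8] [-0.001, -0.002, 0.021]
```

```bash
python3 -m handwheel '[[[4.6,7.2,30,0,0,0.021],[4.6,7.2,60,0,0,0.021],[4.6,7.2,90,0,0,0.021],[4.6,7.2,110,0,0,0.021],[4.6,7.2,130,0,0,0.021],[4.6,7.2,145,0,0,0.021],[4.6,7.2,155,0,0,0.021],[4.6,7.2,163,0,0,0.021],[4.6,7.2,168,0,0,0.021],[4.6,7.2,172,0,0,0.021],[4.6,7.2,172,0,0,0.021],[4.6,7.2,172,0,0,0.021]]]'
python3 -m handwheel '[[[0,0,0,0,0,0],[0,0,0,0,0,0],[0,0,0,0,0,0],[0,0,0,0,0,0],[0,0,0,0,0,0],[0,0,0,0,0,0],[0,0,0,0,0,0],[0,0,0,0,0,0],[0,0,0,0,0,0],[0,0,0,0,0,0]]]' -1 50
```

```text
time_s: 3.15
position: [0.4911, 0.3197, 0.0284]
tool_rot: [-3.141, -0.002, 2.773]
ft_force: [-0.8, -0.3, 0.1]
finger_gap: 0.0856
time_s: 3.98
position: [0.4937, 0.3209, 0.0322]
tool_rot: [3.137, 0.003, 2.774]
ft_force: [-1.5, -1.1, 17.3]
finger_gap: 0.0002
```

The fingers shut fully (0.2 mm gap) and the force is 17 N upward, so the grip missed. I'll look before moving.

```bash
python3 - <<'E'
from h import *
np.save('T2.npy',tool()); save("wrist","w2.png",1); save("side","d2.png",4,(165,60,290,180)); save("scene","s2.png",4,(330,130,440,240))
a=cv2.imread('pics/w2.png');b=cv2.resize(cv2.imread('pics/s2.png'),(384,384))
c=cv2.resize(cv2.imread('pics/d2.png'),(288,288))
a=cv2.resize(a,(384,288)); cv2.imwrite('pics/m2.png',np.hstack([np.vstack([a,cv2.resize(c,(384,296))]),cv2.copyMakeBorder(b,0,200,0,0,cv2.BORDER_CONSTANT)]))
E
```

```text
(no output)
```

View pics/m2.png

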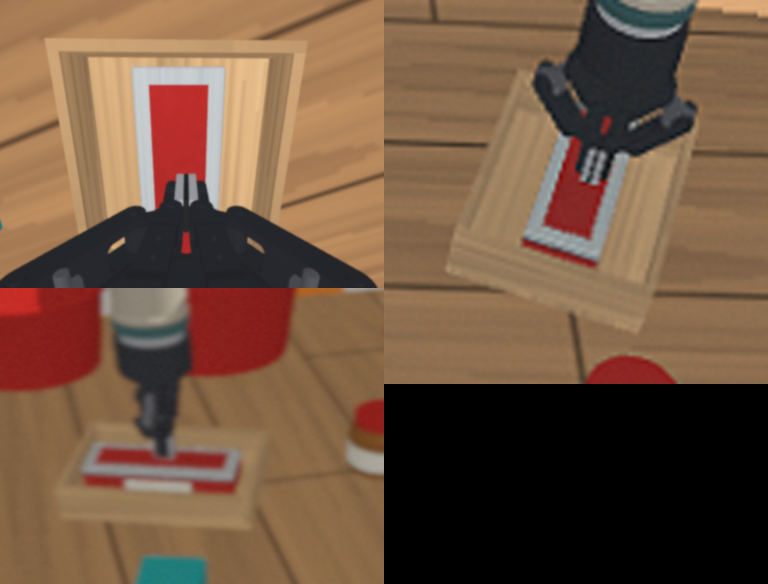

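```bash
python3 - <<'E'
from h import *
T=np.load('T2.npy');p=T[:3,3]
print('seen: side (218,127.7), wrist (250,237), scene',(330+(593-384)*110/384,130+182*110/384))
for z in(.018,.032,.047,.06):
    P=[[p[0],p[1],z]]; print(z,[w2pix(n,P,T).round(1).tolist() for n in("side","wrist","scene")])
W=np.array([[x,0,z,1] for x in(.011,-.011) for z in(0,.014)])
print(w2pix("wrist",(W@T.T)[:,:3],T).round(1).tolist())
o=r.get_obs();print(o['position'],o['ft_force'],o['finger_gap'])
E
```

```text
seen: side (218,127.7), wrist (250,237), scene (389.8697916666667, 182.13541666666666)
0.018 [[[219.4, 134.9]], [[245.2, 225.6]], [[386.6, 186.5]]]
0.032 [[[219.1, 131.4]], [[245.0, 235.2]], [[387.6, 183.1]]]
0.047 [[[218.8, 127.5]], [[244.9, 247.4]], [[388.8, 179.5]]]
0.06 [[[218.5, 124.2]], [[244.8, 259.9]], [[389.8, 176.3]]]
[[245.0, 218.4], [245.2, 209.9], [245.1, 251.8], [245.3, 241.2]]
[0.49372452 0.32093978 0.03222987] [-0.60027537 -0.61987638 16.40003822] 0.00025635346727465193
```

```bash
python3 - <<'E'
from h import *
T=np.load('T1.npy')
for x in(.011,0,-.011):
  for z in(.014,.001,-.01,-.02,-.03):
    W=np.array([[x,-.0425,z,1],[x,.0425,z,1]]); print(x,z,w2pix("wrist",(W@T.T)[:,:3],T).round(1).tolist())
E
```

```text
0.011 0.014 [[178.2, 209.9], [312.3, 209.8]]
0.011 0.001 [[173.0, 217.8], [317.0, 217.7]]
0.011 -0.01 [[168.1, 225.4], [321.6, 225.3]]
0.011 -0.02 [[162.9, 233.3], [326.3, 233.2]]
0.011 -0.03 [[157.1, 242.2], [331.7, 242.1]]
0 0.014 [[179.4, 225.9], [311.1, 225.8]]
0 0.001 [[174.5, 234.7], [315.7, 234.7]]
0 -0.01 [[169.7, 243.3], [320.1, 243.2]]
0 -0.02 [[164.8, 252.1], [324.6, 252.1]]
0 -0.03 [[159.2, 262.1], [329.8, 262.1]]
-0.011 0.014 [[180.6, 241.3], [310.0, 241.2]]
-0.011 0.001 [[175.8, 251.1], [314.4, 251.0]]
-0.011 -0.01 [[171.2, 260.5], [318.7, 260.4]]
-0.011 -0.02 [[166.5, 270.2], [323.0, 270.1]]
-0.011 -0.03 [[161.2, 281.2], [328.0, 281.1]]
```

```bash
python3 -m handwheel '[[[0,0,-15,0,0,0],[0,0,-35,0,0,0],[0,0,-60,0,0,0],[0,0,-60,0,0,0]]]' 
python3 - <<'E'
from h import *
np.save('T3.npy',tool()); save("wrist","w3.png",1); save("side","d3.png",1)
a=cv2.imread('pics/w3.png')[120:384,128:384];b=cv2.imread('pics/d3.png')[50:182,165:293]
cv2.imwrite('pics/m3.png',np.hstack([cv2.resize(a,(384,396)),cv2.resize(b,(384,396))]))
o=r.get_obs();print(o['position'],o['finger_gap'],o['ft_force'])
E
```

```text
time_s: 4.47
position: [0.4965, 0.3224, 0.0972]
tool_rot: [3.13, 0.01, 2.774]
ft_force: [0.3, 0.0, -0.1]
finger_gap: 0.0004
[0.49412608 0.32116499 0.09346746] -9.192304756406063e-05 [-0.31582715 -0.08244107 -0.28203387]
```

View pics/m3.png

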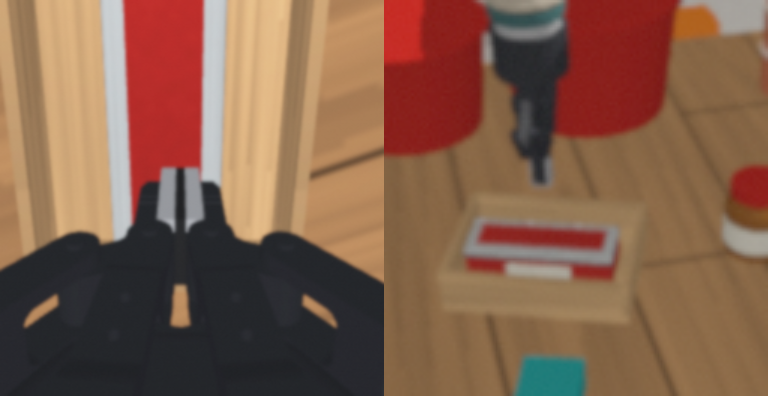

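Three views agree that the shut tips sit about 15 mm behind the reported TCP and the open tips about 30 mm behind it. The description says 14 mm ahead. The fingers therefore closed on top of the lid. The tin is unmoved, so I'll go 30–40 mm lower, based on what I measured.

```bash
python3 -m handwheel '[[[0,0,0,0,0,0],[0,0,0,0,0,0],[0,0,0,0,0,0],[0,0,0,0,0,0],[0,0,0,0,0,0],[0,0,0,0,0,0],[0,0,0,0,0,0],[0,0,0,0,0,0]]]' 1; python3 -c "
from h import *
goto(.4907,.3196,-.012,2.773);print(r.get_obs()['position'])"
```

```text
time_s: 5.23
position: [0.4941, 0.3211, 0.0934]
tool_rot: [3.135, 0.005, 2.774]
ft_force: [0.1, 0.1, 0.1]
finger_gap: 0.0851
row [3.2, -3.3, 105.3] [0.006, 0.005, 0.001]
[0.49412208 0.32113486 0.09335988]
```

```bash
python3 -m handwheel '[[[3.2,-3.3,20,0.006,0.005,0],[3.2,-3.3,40,0.006,0.005,0],[3.2,-3.3,60,0.006,0.005,0],[3.2,-3.3,72,0.006,0.005,0],[3.2,-3.3,82,0.006,0.005,0],[3.2,-3.3,90,0.006,0.005,0],[3.2,-3.3,94,0.006,0.005,0],[3.2,-3.3,97,0.006,0.005,0],[3.2,-3.3,99,0.006,0.005,0],[3.2,-3.3,101,0.006,0.005,0],[3.2,-3.3,102,0.006,0.005,0],[3.2,-3.3,102,0.006,0.005,0]]]'
python3 -m handwheel '[[[0,0,0,0,0,0],[0,0,0,0,0,0],[0,0,0,0,0,0],[0,0,0,0,0,0],[0,0,0,0,0,0],[0,0,0,0,0,0],[0,0,0,0,0,0],[0,0,0,0,0,0]]]' -1 50
```

```text
time_s: 6.23
position: [0.4908, 0.3197, -0.0085]
tool_rot: [3.141, 0.001, 2.774]
ft_force: [0.2, 0.9, 0.0]
finger_gap: 0.0853
time_s: 6.9
position: [0.4909, 0.3195, -0.0079]
tool_rot: [3.141, 0.001, 2.774]
ft_force: [-0.7, -2.4, 6.3]
finger_gap: 0.0599
```

Gripped at 59.9 mm. Lifting.

```bash
python3 -m handwheel '[[[0,0,-3,0,0,0],[0,0,-8,0,0,0],[0,0,-16,0,0,0],[0,0,-28,0,0,0],[0,0,-42,0,0,0],[0,0,-57,0,0,0],[0,0,-72,0,0,0],[0,0,-85,0,0,0],[0,0,-95,0,0,0],[0,0,-100,0,0,0],[0,0,-100,0,0,0],[0,0,-100,0,0,0]]]'
python3 -c "
from h import *
goto(.638,-.055,.092,1.54)"
```

```text
time_s: 7.9
position: [0.4905, 0.3194, 0.0919]
tool_rot: [3.141, 0.001, 2.774]
ft_force: [-0.5, 0.3, -3.0]
finger_gap: 0.0594
row [-272.2, -296.4, -0.0] [0.001, 0.0, 1.234]
```

```bash
python3 -m handwheel '[[[-3,-3,0,0,0,0.012],[-8,-9,0,0,0,0.037],[-16,-18,0,0,0,0.074],[-27,-30,0,0,0,0.123],[-41,-44,0,0,0,0.185],[-57,-62,0,0,0,0.26],[-76,-83,0,0,0,0.345],[-95,-104,0,0,0,0.43],[-114,-124,0,0,0,0.52],[-136,-148,0,0,0,0.617],[-158,-172,0,0,0,0.715],[-177,-193,0,0,0,0.80],[-196,-213,0,0,0,0.89],[-215,-234,0,0,0,0.975],[-231,-252,0,0,0,1.05],[-245,-267,0,0,0,1.11],[-256,-279,0,0,0,1.16],[-264,-287,0,0,0,1.20],[-269,-293,0,0,0,1.222],[-272,-296,0,0,0,1.234]]]'
python3 -m handwheel '[[[0,0,0,0,0,0],[0,0,0,0,0,0],[0,0,0,0,0,0]]]'
python3 - <<'E'
from h import *
goto(.638,-.055,-.005,1.54)
np.save('T4.npy',tool()); save("wrist","w4.png",1.5)
E
```

```text
time_s: 9.57
position: [0.6378, -0.0566, 0.0914]
tool_rot: [-3.141, 0.0, 1.537]
ft_force: [0.4, 0.6, -2.7]
finger_gap: 0.0595
time_s: 9.82
position: [0.6372, -0.0561, 0.0912]
tool_rot: [-3.141, -0.0, 1.537]
ft_force: [0.8, 0.3, -2.9]
finger_gap: 0.0595
row [1.1, 0.9, 96.2] [-0.001, -0.0, -0.003]
```

View pics/w4.png

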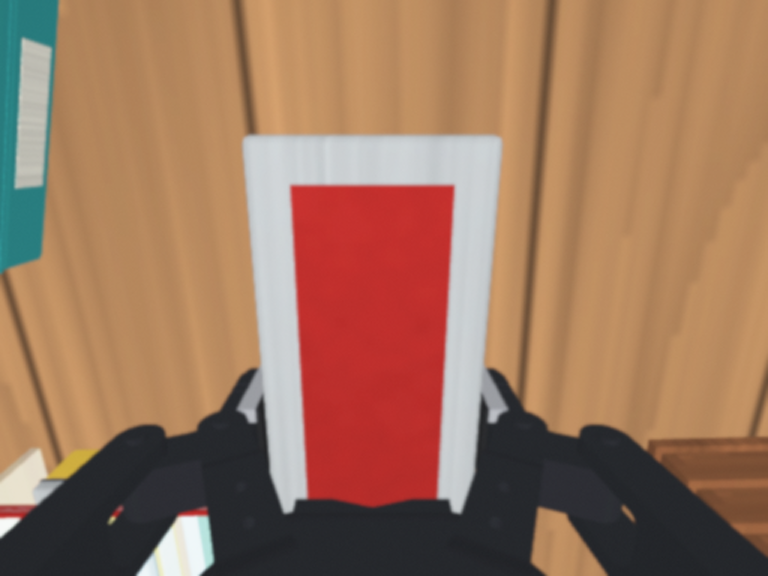

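The tin is held level and square, with the riser below left in the view. By the grasp geometry its underside is 15 mm above the reported TCP, so it touches down at TCP z ≈ -0.015.

```bash
python3 -m handwheel '[[[1,1,5,0,0,0],[1,1,15,0,0,0],[1,1,28,0,0,0],[1,1,42,0,0,0],[1,1,56,0,0,0],[1,1,70,0,0,0],[1,1,82,0,0,0],[1,1,91,0,0,0],[1,1,96,0,0,0],[1,1,99,0,0,0],[1,1,101,0,0,0],[1,1,102,0,0,0],[1,1,103,0,0,0],[1,1,104,0,0,0],[1,1,104.5,0,0,0],[1,1,105,0,0,0],[1,1,105,0,0,0]]]'
```

```text
time_s: 11.28
position: [0.6383, -0.055, -0.0136]
tool_rot: [-3.141, -0.0, 1.537]
ft_force: [0.1, -0.3, -3.4]
finger_gap: 0.0595
```

```bash
python3 -m handwheel '[[[0,0,0.5,0,0,0],[0,0,1,0,0,0],[0,0,1.5,0,0,0],[0,0,1.5,0,0,0]]]';  python3 -m handwheel '[[[0,0,0.5,0,0,0],[0,0,1,0,0,0],[0,0,1,0,0,0]]]'
```

```text
time_s: 11.62
position: [0.6384, -0.0549, -0.0149]
tool_rot: [-3.141, -0.0, 1.537]
ft_force: [-0.1, 0.2, -1.1]
finger_gap: 0.0593
time_s: 11.87
position: [0.6384, -0.055, -0.0149]
tool_rot: [-3.142, 0.0, 1.537]
ft_force: [-1.2, 0.7, 4.6]
finger_gap: 0.0597
```

Force has gone from -3 N to +4.6 N, so the tin is down. I'll release, hold briefly, then rise.

```bash
python3 -m handwheel '[[[0,0,0,0,0,0],[0,0,0,0,0,0],[0,0,0,0,0,0],[0,0,0,0,0,0],[0,0,0,0,0,0],[0,0,0,0,0,0],[0,0,0,0,0,0]]]' 1
python3 -m handwheel '[[[0,0,-10,0,0,0],[0,0,-25,0,0,0],[0,0,-50,0,0,0],[0,0,-85,0,0,0],[0,0,-120,0,0,0],[0,0,-160,0,0,0],[0,0,-200,0,0,0],[0,0,-200,0,0,0],[0,0,-200,0,0,0]]]'
python3 - <<'E'
from h import *
np.save('T5.npy',tool()); save("wrist","w5.png",1.5); print(tool()[:3,3])
save("side","d5.png",1);save("scene","s5.png",1)
E
```

```text
time_s: 12.45
position: [0.6384, -0.055, -0.0151]
tool_rot: [-3.141, 0.0, 1.537]
ft_force: [-0.6, -0.7, -0.7]
finger_gap: 0.0853
time_s: 13.2
position: [0.6403, -0.0553, 0.1893]
tool_rot: [3.134, 0.001, 1.537]
ft_force: [0.0, -0.2, -0.5]
finger_gap: 0.085
[ 0.63872667 -0.05498603  0.18667613]
```

View pics/w5.png

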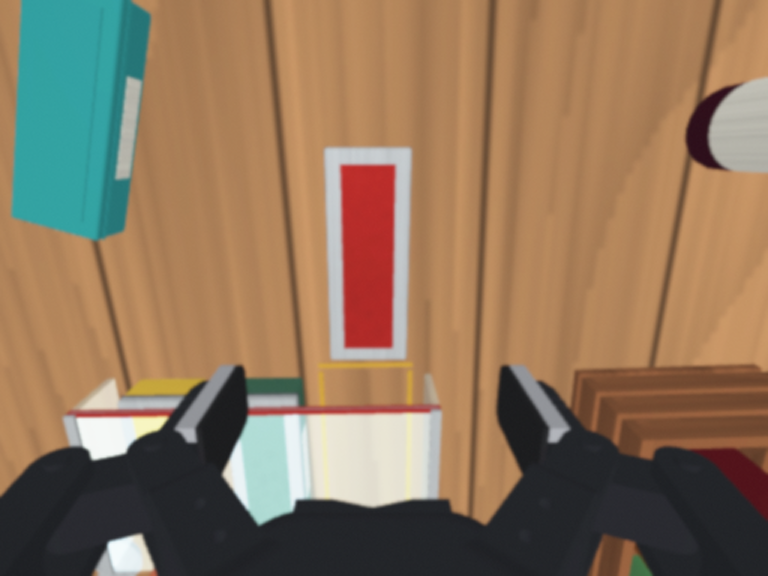

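The tin is down and flat in front of the bay, with lid corners at (325,148), (412,149), (405,360) and (332,360). The outline's front corners are at (319,366) and (412,366), and the strip ends at (67,413) and (441,407).

```bash
python3 - <<'E'
from h import *
T=np.load('T5.npy')
w=lambda p,z:pix2w("wrist",np.array(p)/1.5,z,T)
P=w([(325,148),(412,149),(405,360),(332,360)],.04); M=w([(319,366),(412,366)],0); S=w([(67,413),(441,407)],.056)
print('tin',P.round(4).tolist(),P.mean(0),[np.arctan2(*(P[i]-P[j])[[1,0]]).round(3) for i,j in((0,3),(1,2))])
print('outline front',M.round(4).tolist(),M.mean(0)); print('strip',S.round(4).tolist(),np.linalg.norm(S[1]-S[0]))
# crop to refine outline line & strip
im=cv2.imread('pics/raw_w5.png')[95:384,30:310]; cv2.imwrite('pics/w5c.png',cv2.resize(im[130:250],None,fx=2.85,fy=2.85,interpolation=cv2.INTER_CUBIC))
E
```

```text
tin [[0.6135, 0.0269, 0.04], [0.6722, 0.0243, 0.04], [0.6658, -0.1335, 0.04], [0.6084, -0.1313, 0.04]] [ 0.63998205 -0.05338739  0.04      ] [np.float64(1.539), np.float64(1.53)]
outline front [[0.592, -0.1569, 0.0], [0.675, -0.1601, 0.0]] [ 0.63350658 -0.15852736  0.        ]
strip [[0.404, -0.1603, 0.056], [0.692, -0.1666, 0.056]] 0.288064604068793
```

View pics/w5c.png

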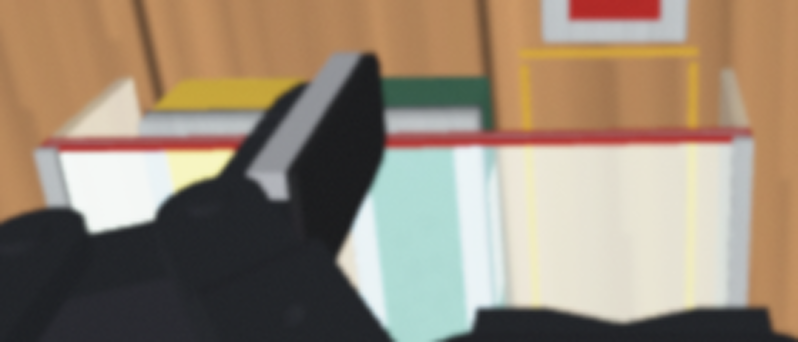

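```bash
python3 - <<'E'
from h import *
T=np.load('T5.npy')
L=np.array([(524,50),(537,300),(695,50),(690,300)])/2.85+[30,225]
P=pix2w("wrist",L,0,T);print(P.round(4).tolist(),[np.arctan2(*(P[i]-P[i+1])[[1,0]]).round(3) for i in(0,2)])
c=np.array([.6315,-.2475]);u=np.array([np.cos(1.54),np.sin(1.54)]);v=np.array([u[1],-u[0]])
d=np.array([.640,-.0534])-c;print('tin in slot: across',d@v,'along',d@u)
# push start: finger face 30 mm behind near end
for s in(.305,): print(c+u*s)
goto(*(c+u*.31),.16,1.54)
E
```

```text
[[0.5937, -0.1548, 0.0], [0.5905, -0.2994, 0.0], [0.6739, -0.1579, 0.0], [0.6703, -0.3027, 0.0]] [np.float64(1.548), np.float64(1.546)]
tin in slot: across 0.0025193473522399606 along 0.19426969112272444
[0.6408914  0.05735538]
row [117.2, -0.2, 23.9] [-0.003, -0.0, -0.003]
```

```bash
python3 -m handwheel '[[[25,0,4,0,-0.05,0],[60,0,10,0,-0.1,0],[95,0,18,0,-0.15,0],[117,0,24,0,-0.2,0],[117,0,24,0,-0.2,0],[117,0,24,0,-0.2,0],[117,0,24,0,-0.2,0],[117,0,24,0,-0.2,0]]]' -0.4
python3 - <<'E'
from h import *
T=tool(); c=np.array([.6317,-.2475]);u=np.array([np.cos(1.545),np.sin(1.545)])
g=c+u*.31+np.array([u[1],-u[0]])*.0025
G=R.from_euler('xyz',[np.pi,0,1.542])*R.from_rotvec([0,-.2,0])
for z in(-.008,):
    print((T[:3,:3].T@(np.r_[g,z]-T[:3,3])*1000).round(1),R.from_matrix(T[:3,:3].T@G.as_matrix()).as_rotvec().round(3))
print('push per 100mm (tool):',(G.as_matrix().T@np.r_[-u,0]*100).round(2), g)
E
```

```text
time_s: 14.02
position: [0.6409, 0.0609, 0.1593]
tool_rot: [-3.138, 0.2, 1.537]
ft_force: [0.5, -1.0, -0.1]
finger_gap: 0.0257
[ 34.8   1.9 163.7] [-0.005  0.    -0.005]
push per 100mm (tool): [-98.01   0.3   19.87] [0.64219514 0.06233238]
```

```bash
python3 -m handwheel '[[[7,0,33,0,0,-0.005],[14,1,66,0,0,-0.005],[21,1,98,0,0,-0.005],[27,2,125,0,0,-0.005],[31,2,145,0,0,-0.005],[33,2,155,0,0,-0.005],[34,2,160,0,0,-0.005],[35,2,163,0,0,-0.005],[35,2,164,0,0,-0.005],[35,2,164,0,0,-0.005]]]'
python3 - <<'E'
from h import *
T=tool(); print(T[:3,3]); c=np.array([.6317,-.2475]);u=np.array([np.cos(1.545),np.sin(1.545)])
d=T[:2,3]-c;print('along',d@u,'across',d@[u[1],-u[0]])
print('per 100mm',(T[:3,:3].T@np.r_[-u,0]*100).round(2),'across1mm',T[:3,:3].T@[u[1],-u[0],0])
E
```

```text
time_s: 14.85
position: [0.6434, 0.0623, -0.0071]
tool_rot: [-3.139, 0.2, 1.541]
ft_force: [0.8, 0.3, 0.1]
finger_gap: 0.0255
[ 0.64339666  0.06226026 -0.00711413]
along 0.30995889443558483 across 0.0037029740248334126
per 100mm [-98.01   0.44  19.85] across1mm [ 0.00385554  0.99998701 -0.00333421]
```

```bash
python3 -m handwheel '[[[-12,0,2.4,0,0,0],[-22,0,4.4,0,0,0],[-29,0,5.9,0,0,0],[-37,0,7.5,0,0,0],[-47,0,9.5,0,0,0],[-59,-0.5,11.9,0,0,0],[-71,-0.5,14.4,0,0,0],[-84,-1,17,0,0,0],[-97,-1,19.6,0,0,0],[-110,-1,22.3,0,0,0],[-123,-1,24.9,0,0,0],[-136,-1.5,27.5,0,0,0],[-148,-1.5,30,0,0,0],[-159,-1.5,32.2,0,0,0],[-169,-2,34.2,0,0,0],[-178,-2,36,0,0,0],[-186,-2,37.7,0,0,0],[-193,-2,39.1,0,0,0],[-198,-2,40.1,0,0,0],[-201,-2,40.7,0,0,0]]]'
python3 - <<'E'
from h import *
T=tool(); print(T[:3,3]); c=np.array([.6317,-.2475]);u=np.array([np.cos(1.545),np.sin(1.545)])
d=T[:2,3]-c;print('along',d@u,'across',d@[u[1],-u[0]])
np.save('T6.npy',T); save("wrist","w6.png",1.0); save("side","d6.png",1);save("scene","s6.png",1)
w=cv2.imread('pics/w6.png');a=cv2.imread('pics/d6.png')[200:332,200:376];b=cv2.imread('pics/s6.png')[140:250,130:277]
h=lambda i:cv2.resize(i,(400,300),interpolation=cv2.INTER_CUBIC)
cv2.imwrite('pics/m6.png',np.vstack([np.hstack([h(a),h(b)]),np.hstack([h(w),h(w[180:384,120:392])])]))
E
```

```text
time_s: 16.52
position: [0.635, -0.1434, -0.0072]
tool_rot: [-3.139, 0.2, 1.541]
ft_force: [0.4, 3.2, 2.0]
finger_gap: 0.0254
[ 0.63503045 -0.14338491 -0.00720686]
along 0.10416635117576652 across 0.0006438511586131392
```

View pics/m6.png

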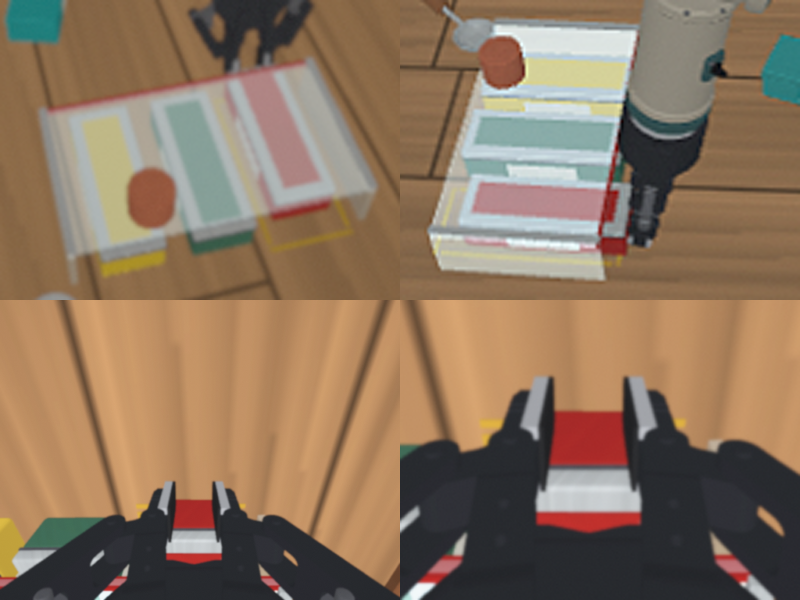

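The tin is moving straight into the bay and sticking out about 15–20 mm. Nothing around it has been disturbed. I'll measure its near end.

```bash
python3 - <<'E'
from h import *
T=np.load('T6.npy'); c=np.array([.6317,-.2475]);u=np.array([np.cos(1.545),np.sin(1.545)])
q=lambda p:np.array([(120+(a-400)*.68,180+(b-300)*.68) for a,b in p])
for n,p,z in(('base',[(555,411),(625,411)],0),('lid',[(550,466),(628,466)],.04),('lid-lip',[(550,488),(628,488)],.04)):
    P=pix2w("wrist",q(p),z,T); d=P[:,:2]-c; print(n,(d@u).round(4))
# scene/side: lid corners, z=.04
S=lambda p:np.array([(130+(a-400)*147/400,140+b*110/300) for a,b in p])
D=lambda p:np.array([(200+a*.44,200+b*.44) for a,b in p])
v=np.array([u[1],-u[0]])
for n,uv in(('scene',S([(480,176),(459,224)])),('side',D([(268,208),(332,192)])),):
    P=pix2w(n,uv,.04); d=P[:,:2]-c; print(n,'far end along',(d@u).round(4),'across',(d@v).round(4))
E
```

```text
base [0.0969 0.0968]
lid [0.1103 0.1103]
lid-lip [0.1005 0.1005]
scene far end along [-0.053  -0.0598] across [-0.0248  0.0348]
side far end along [-0.0703 -0.0685] across [-0.0435  0.0211]
```

Near end is at 97 mm (base edge), which matches the tool position. That leaves 17 mm to go.

```bash
python3 -m handwheel '[[[-3,0,0.6,0,0,0],[-6,0,1.2,0,0,0],[-9,0,1.8,0,0,0],[-11,0,2.2,0,0,0],[-13,0,2.6,0,0,0],[-14.5,0,2.9,0,0,0],[-15.7,0,3.2,0,0,0],[-16.7,0,3.4,0,0,0],[-16.7,0,3.4,0,0,0],[-16.7,0,3.4,0,0,0]]]'
python3 - <<'E'
from h import *
T=tool(); c=np.array([.6317,-.2475]);u=np.array([np.cos(1.545),np.sin(1.545)])
d=T[:2,3]-c;print('along',d@u,'across',d@[u[1],-u[0]])
E
```

```text
time_s: 17.5
position: [0.6344, -0.1606, -0.0073]
tool_rot: [-3.138, 0.201, 1.542]
ft_force: [-0.3, 0.7, 0.0]
finger_gap: 0.0255
along 0.08693555775793939 across 0.000414283869320931
```

Backing off along +y, then rising to look.

```bash
python3 -m handwheel '[[[10,0,-2,0,0,0],[25,0,-5,0,0,0],[45,0,-9,0,0,0],[70,0,-20,0,0.05,0],[90,0,-50,0,0.1,0],[105,0,-85,0,0.15,0],[110,0,-120,0,0.2,0],[110,0,-150,0,0.2,0],[110,0,-160,0,0.2,0],[110,0,-160,0,0.2,0],[110,0,-160,0,0.2,0],[110,0,-160,0,0.2,0]]]'
python3 - <<'E'
from h import *
T=tool(); np.save('T7.npy',T); print(T[:3,3]); save("wrist","w7.png",1.0); save("side","d7.png",1);save("scene","s7.png",1)
w=cv2.imread('pics/w7.png');a=cv2.imread('pics/d7.png')[200:332,200:376];b=cv2.imread('pics/s7.png')[140:250,130:277]
h=lambda i:cv2.resize(i,(400,300),interpolation=cv2.INTER_CUBIC)
cv2.imwrite('pics/m7.png',np.vstack([np.hstack([h(a),h(b)]),np.hstack([h(w),h(w[180:384,120:392])])]))
E
```

```text
time_s: 18.5
position: [0.6374, -0.0204, 0.1254]
tool_rot: [-3.134, 0.001, 1.541]
ft_force: [-0.2, 0.4, 0.2]
finger_gap: 0.0254
[ 0.63742638 -0.02043887  0.12540001]
```

View pics/m7.png

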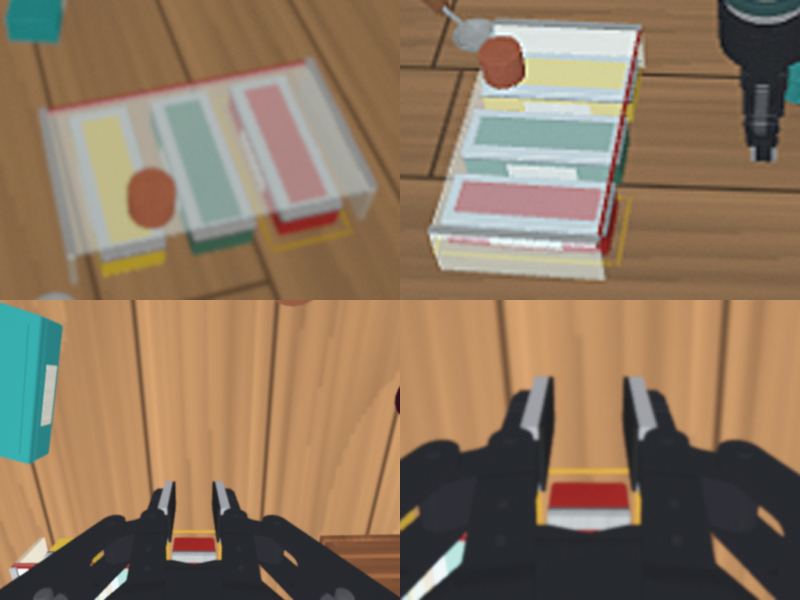

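The tin sits between its neighbours with its near end just inside the outline's front line. A numeric check follows.

```bash
python3 - <<'E'
from h import *
T=np.load('T7.npy'); c=np.array([.6317,-.2475]);u=np.array([np.cos(1.545),np.sin(1.545)]);v=np.array([u[1],-u[0]])
q=lambda p:np.array([(120+(a-400)*.68,180+(b-300)*.68) for a,b in p])
def pr(n,P): d=P[:,:2]-c; print(n,'along',(d@u).round(4),'across',(d@v).round(4))
pr('base',pix2w("wrist",q([(552,484),(630,484)]),0,T)); pr('outline front',pix2w("wrist",q([(555,470),(637,470)]),0,T))
pr('outline sides',pix2w("wrist",q([(541,510),(636,510)]),0,T))
S=lambda p:np.array([(130+(a-400)*147/400,140+b*110/300) for a,b in p])
D=lambda p:np.array([(200+a*.44,200+b*.44) for a,b in p])
pr('scene lid far L/R, near R/L',pix2w("scene",S([(457,175),(438,226),(605,234),(618,180)]),.04))
pr('side lid near, far',pix2w("side",D([(232,87),(283,76),(343,204),(277,222)]),.04))
E
```

```text
base along [0.0776 0.0777] across [-0.0296  0.0326]
outline front along [0.0908 0.0909] across [-0.0269  0.0378]
outline sides along [0.0522 0.0524] across [-0.0394  0.0382]
scene lid far L/R, near R/L along [-0.0761 -0.0794  0.0805  0.083 ] across [-0.0244  0.0387  0.0359 -0.0296]
side lid near, far along [ 0.0733  0.0749 -0.0829 -0.086 ] across [-0.0313  0.026   0.0261 -0.0404]
```

```bash
python3 -c "
from rig import r
print(r.job_done())"
```

```text
the job is handed in; nothing more can be done
None
```

The job is handed in at about 18.7 s, and by my last checks the red tin is home in the empty bay. No verdict was reported.

- **What I did:** I gripped the red tin in the tray, lifted it out and set it flat on the counter in front of the empty bay (the one farthest from the robot). After letting go, I pushed its near end straight in with two fingertips, the tool tilted back slightly, and then backed the arm clear.
- **First grasp missed:** The description puts the fingertips 14 mm ahead of the TCP, but in the images they sat about 15 mm behind it when shut and 30 mm behind when open. The fingers shut on top of the lid, pressing with about 17 N. The tin did not shift noticeably, and regrasping lower, from the measured offset, worked.
- **Last checks:** The wrist camera put the near end at about 78 mm along the bay (80 mm is flush) and about 1.5 mm off-centre. The scene camera put the tin's centre about 2 mm towards the front and 5 mm across; the side camera put it about 5 mm towards the rear and 5 mm the other way across. They differ by up to about 10 mm, but all lie within the 10 mm tolerance, with the long axis about parallel to the bay.
- **Other goods:** The yellow and green tins, pot and scoop look unmoved in the last pictures. I did not look again at the jar and round tin at the end, but the arm never came near them. The arm was clear of everything at hand-in.
- **Pictures:** I viewed 10 in all.

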